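# Open the child-resistant tablet tub

## Task

Open the tub of disinfectant tablets, the one with the orange child-resistant cap: press the cap down while turning it counter-clockwise until it comes free, feeling for its end stop and not forcing it there, for the neck breaks under about 80 N. Lift the loosened cap off and set it down gently, not dropped, right way up on the middle of the blue tray's clear half, then let go. Leave the other tub and the mugs where they are.

Things in the scene. Friction and masses are not known exactly. Their poses are not given: they have to be found in the camera images.
- cap_mid (a point): Centre (half-way up) of the round ribbed orange cap, 58 mm across, 33 mm high, 50 g, upright on the tub's neck; grip it by its sides. Two-piece: an outer shell sprung upwards on an inner cap. Not pressed, the shell only clicks round either way and the inner cap stays locked. These axes turn with the shell, not with the inner cap. Turning takes under 0.18 N m; more means the end stop.
- cap_top (a point): Centre of the orange cap's top face. Pushing the shell down 4.5 mm takes 11 N and meshes its 8 teeth with the inner cap (0.25, at worst 0.8 rad of turn is lost before they bite); the inner cap then sinks 2.3 mm on a springy liner (bottomed at 13 N), then it is hard. Push with 12 to 22 N while turning counter-clockwise from above. Join strokes: let it rise, let go or turn back, press again.
- tub_mouth (a point): Top of the tub's neck, in the cap. The inner cap is a bayonet: free after 0.9 to 2.25 rad of its own turn (differs each time), end stop 0.3 rad later: stop there at about 0.25 N m. Free and unpressed it is pushed up 2.5 mm and lifts off with under 3 N; locked, it resists. A load over 80 N on the neck (push, pull, side and stop forces summed; keep under 0.5 N m at the stop) breaks it: failure.
- tub: White round tub with a blue band, 84 mm across, bolted to the table in a round steel holder 110 mm across: cannot turn or tip. Origin on the table under its centre, z up. Its shoulder tops out 92 mm above the origin; the orange cap stands on a narrow neck (41 mm across) on the same axis, the cap's foot 112 mm and its top 145 mm above the origin.
- tray_spot (a point): Middle of the clear, near half of the blue tray, on its floor, 6 mm above the table. The tray is fixed, 300 mm (its x) by 220 mm (y), rim 16 mm above the table. The cap may stand upright anywhere within 60 mm of this point; its centre is then 16.5 mm above the floor. The tray's x axis points to its other half, where a mug stands about 145 mm from here.
- bluetub_mid (a point): Centre of the other, loose white tub with a plain smooth blue cap, 84 mm across, 112 mm high: leave it alone.
- mug1_mid (a point): Centre of a white mug standing upside down on the tray, 82 mm across, 93 mm high, handle to its x: leave it alone.
- mug2_mid (a point): Centre of another such mug, upside down on the table.
- mug3_mid (a point): Centre of another such mug, upside down on the table.
- mug4_mid (a point): Centre of another such mug, upside down on the table.
Mind the look-alikes: they are no part of the job. Of the things like the part that bears cap_mid, leave any that is black; of the rest the larger one is meant.

How it is judged:
On the way, in this order (a step that is already met when the one before it is completed fails the run):
1. the cap is lifted clear of the neck (z of cap_mid in the frame of tub above 0.155 m), for 0.1 s.
2. the cap is brought down onto the tray's clear half in the gripper, not dropped (horizontal distance between cap_mid and tray_spot below 0.06 m and z of cap_mid in the frame of tray_spot below 0.027 m and angle between cap_mid's own z axis and vertical below 0.3 rad and contact force between the fingers and cap above 0.5 N), for 0.05 s.
At the end, for the whole second after the job is handed in: the orange cap stands at rest, upright within 0.15 rad, on the floor of the tray's clear half, its centre within 60 mm (level distance) of the middle of that half and 11 to 22 mm above the floor (horizontal distance between cap_mid and tray_spot below 0.06 m and z of cap_mid in the frame of tray_spot between 0.011 and 0.022 m and angle between cap_mid's own z axis and vertical below 0.15 rad and linear speed of cap below 0.02 m/s); the robot touches nothing.
It fails at once if more than 80 N between cap and tub: the neck breaks (contact force between cap and tub above 80 N).
It fails at once if the other tub is shifted by more than 20 mm (distance of bluetub_mid from where it was at the start of the episode above 0.02 m).
It fails at once if a mug is shifted by more than 20 mm (distance of any of mug1_mid, mug2_mid, mug3_mid, mug4_mid from where it was at the start of the episode above 0.02 m).
It also fails if it takes over 72 s, if anything falls off the work surface, if the arm or the gripper's body presses on something with over 40 N, if the wrist force passes 120 N, or if a joint passes its speed limit or range.

## Robot

A 7-joint arm with a two-finger parallel gripper is mounted at the origin on the work surface. World frame = base frame: x ahead of the robot, y to its left, z up, the work surface at z = 0. Lengths are in m, angles in rad, forces in N, time in s.
With the tool pointing down it reaches from about 0.35 to 0.9 m from the base axis. Payload 7.2 kg.
Tool frame: the origin (TCP) lies between the finger pads; the fingertips stand 11 mm ahead of it and the grasp point (between the pads) lies 8 mm behind it; z points along the fingers, y is the line along which they close (so a half turn about z gives the same grasp; the last joint's range is limited). The gripper opens to 88 mm and grips with 3 to 60 N. Pads are 20 mm wide; open, the fingers measure 115 mm over their backs; the gripper's body (75 mm by 178 mm) begins 61 mm behind the grasp point.
Start: joints at [-1.228, 0.411, -0.013, 1.596, 0.006, 1.134, -0.082], TCP at [0.25, 0.573, 0.234] pointing down, gripper open.
Joint ranges: [-2.95, 2.95], [-0.29, 1.99], [-1.47, 1.44], [0.14, 2.54], [-1.03, 4.17], [0.13, 1.85], [-2.86, 2.86]. Speed limits (rad/s): [2.39, 2.39, 3.01, 3.01, 3.14, 3.14, 3.14].

## Interface

Orientations are given as a unit quaternion [x, y, z, w].
In Python, from rig import robot gives the robot as it stands.
- The arm moves only by the tool drive_tool, never from a script. Its argument "increments" is a list of rows, each a list of 7 numbers: the finger opening in cm, from 0 to 8.78, then the shift along the tool's x, y, z in cm, then the turn, a rotation vector about the tool's x, y, z in degrees. A call has 1 to 10 rows; each row shifts and turns the commanded pose from where the row before left it, along the tool's axes as they then stand; what a row does not reach is not made up. A row lasts 1/8 s, in which the tool goes at most 62.5 mm and 10.7 degrees, less where a joint would pass 70% of its speed; a pose out of reach is approached as far as the arm can. A call is refused whole if a number of a shift passes 6.25 or a number of a turn 10.7, either way. A call with a gripper value outside its range is refused whole. The fingers move at their own pace and stop on an object; "grip_force" is the grip in N (left out, the last holds). Time passes only in rows, so rows that do not move let the fingers close. It gives the time, the measured TCP pose, the force, the opening and the grip force at its end, in the units of the state.
- robot.get_obs(): the state, without advancing time (a new reading comes with each control period).
- robot.get_image(name): name is "scene" or "top" or "wrist"; returns a dict with "image" (480x640x3 uint8, red, green, blue), "K" (3x3 intrinsics, pixels), "pose" (4x4, takes a point from camera to world coordinates). Camera axes: x right, y up, looking along -z (the intrinsics and any distortion apply to the point x, -y, -z); pixel columns grow to the right and rows downward; lengths in m; the calibration is good to about 2 mm. The wrist camera is an equidistant fisheye: a pixel r from the principal point sees the ray r / f radians off the axis. A picture is of the moment at which its call begins. There is no depth.
- robot.finish_job(): hands the job in; it is judged then, once.
The state is a dict: "t": time; "joint_positions": joint angles; "qd": joint speeds; "joint_efforts": joint torques, N m; "position": TCP position; "tcp_rot": TCP orientation; "force": force on the tool from outside, world axes, zero at the start; "ft_torque": the same for the moment, N m; "grip_width": opening from 0.0 (shut) to 1.0 (fully open); "finger_force": force on a finger pad.
Only numpy, scipy, OpenCV 4.12 (cv2) and the standard library are available. Lean on these libraries where they do the work, as an engineer would, in place of code of your own. Each camera call takes 0.05 s, during which the arm holds its last target. There are 200 camera calls.

## Working session

There is one attempt and no reset: what is moved stays moved. The work goes in short steps, Python scripts to look and compute and a tool call to move; the robot and the scene stay as the last step left them, time stands still between calls to the robot, and variables do not carry over. Pictures are saved under pics/ and viewed, at most 10 in all, crops included, and the job is handed in when it is done.

Besides the shell and the picture viewer there is one more tool, called after "Request:" by a JSON object that holds its "op" and its "data", one argument or row to a line. drive_tool: Moves the arm, as the interface text tells. Its arguments: {"type":"object","properties":{"increments":{"type":"array","items":{"type":"array","items":{"type":"number"}}},"grip_force":{"type":"number"}},"required":["increments"]}

```bash
mkdir -p pics; ls; python3 - <<'E'
from rig import robot
import cv2,numpy as np
for n in ("scene","top"):
    d=robot.get_image(n); cv2.imwrite(f"pics/{n}0.png",d["image"][:,:,::-1]); np.savez(f"pics/{n}0.npz",**d)
    print(n,d["K"].tolist(),np.round(d["pose"],3).tolist(), [k for k in d])
print(robot.get_obs())
E
```

```text
pics
scene [[448.8392495694783, 0.0, 314.2598156968225], [0.0, 448.8392495694783, 233.49073984702542], [0.0, 0.0, 1.0]] [[0.052, -0.821, 0.569, 1.109], [0.999, 0.041, -0.032, -0.065], [0.003, 0.57, 0.822, 0.854], [0.0, 0.0, 0.0, 1.0]] ['image', 'K', 'pose']
top [[591.4681294915838, 0.0, 307.6190856249383], [0.0, 591.4681294915838, 235.9671857970268], [0.0, 0.0, 1.0]] [[-0.018, 0.978, -0.208, 0.357], [-1.0, -0.017, 0.006, -0.016], [0.002, 0.208, 0.978, 1.106], [0.0, 0.0, 0.0, 1.0]] ['image', 'K', 'pose']
{'t': 0.1, 'joint_positions': array([-1.2282207 ,  0.41183015, -0.01268306,  1.59692248,  0.00558242,
        1.1343277 , -0.08221919]), 'qd': array([-0.00131544, -0.00252895,  0.00163377, -0.00224515, -0.00091308,
        0.00147471,  0.00122211]), 'joint_efforts': array([ 2.77749532e-03, -5.89101970e+01,  6.43981565e-01, -2.91711098e+01,
       -5.37570252e-02,  1.46313175e-02,  2.93342430e-05]), 'position': array([0.24944721, 0.57259121, 0.23290244]), 'tcp_rot': array([ 2.03961059e-01,  9.78978733e-01, -7.19275067e-04, -9.96950451e-05]), 'force': array([ 0.22450155,  0.51322993, -0.04390151]), 'ft_torque': array([ 0.00179921,  0.00353135, -0.00854136]), 'finger_force': 0.0, 'grip_width': 0.9959872122687626}
```

View pics/scene0.png

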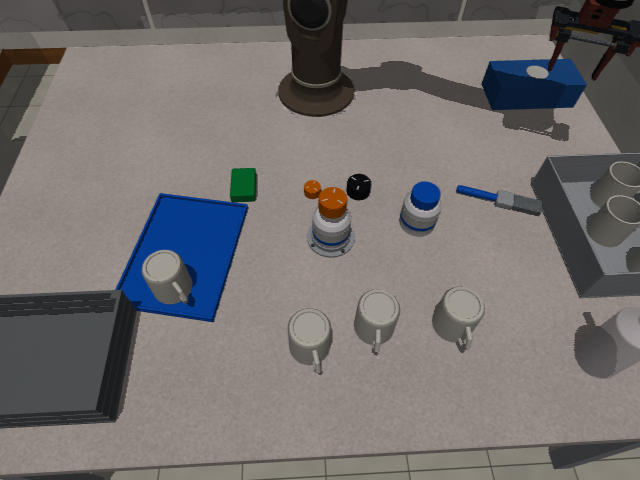

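View pics/top0.png

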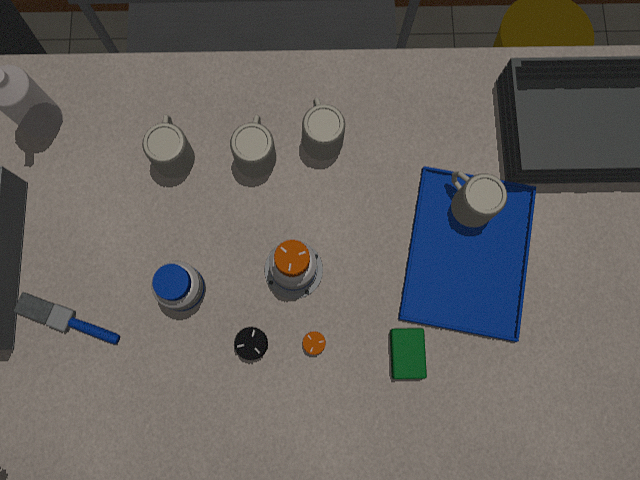

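The scene and top views show these candidates in the top picture: a large orange cap on a banded tub in a holder at (292,258), a small loose orange cap at (314,343), a black cap at (251,343), and the blue-capped tub at (172,283). I choose (292,258) because it is the larger orange one and sits on the bolted tub. The tray is at about (468,253), its mug is at (478,200), and its near half is the lower part of the picture.

```bash
cat > h.py <<'E'
import cv2,numpy as np
def ray(d,u,v):
    K,P=d["K"],d["pose"]
    c=np.array([(u-K[0,2])/K[0,0],-(v-K[1,2])/K[1,1],-1.]); return P[:3,3],P[:3,:3]@c
def onz(d,u,v,z):
    o,r=ray(d,u,v); return o+r*(z-o[2])/r[2]
def blob(img,lo,hi):
    m=cv2.inRange(cv2.cvtColor(img,cv2.COLOR_RGB2HSV),lo,hi)
    return sorted(cv2.findContours(m,cv2.RETR_EXTERNAL,cv2.CHAIN_APPROX_NONE)[0],key=cv2.contourArea)[::-1]
E
python3 - <<'E'
from h import *
D={n:dict(np.load(f"pics/{n}0.npz")) for n in("scene","top")}
for n,d in D.items():
    for c in blob(d["image"],(5,150,80),(20,255,255))[:2]:
        (u,v),r=cv2.minEnclosingCircle(c); o=onz(d,u,v,.145)
        print(n,"orange",round(u),round(v),round(r,1),cv2.contourArea(c),onz(d,u,v,.145).round(3),onz(d,u,v,.13).round(3))
d=D["top"]
c=[c for c in blob(d["image"],(105,150,40),(125,255,255)) if cv2.contourArea(c)>3000][0]
b=cv2.boxPoints(cv2.minAreaRect(c)); P=np.array([onz(d,*p,.016) for p in b]); print(b.round(),P.round(3),[np.linalg.norm(P[i]-P[i-1]).round(3) for i in range(4)])
im=d["image"][200:380,200:380,::-1]; cv2.imwrite("pics/crop.png",cv2.resize(im,None,fx=3,fy=3))
E
```

```text
scene orange 323 199 24.1 892.0 [ 0.533 -0.015  0.145] [ 0.521 -0.014  0.13 ]
top orange 291 257 17.8 909.0 [0.527 0.005 0.145] [0.529 0.005 0.13 ]
top orange 314 343 11.5 379.0 [ 0.387 -0.029  0.145] [ 0.388 -0.029  0.13 ]
[[397. 322.]
 [423. 166.]
 [543. 186.]
 [518. 341.]] [[ 0.426 -0.184  0.016]
 [ 0.724 -0.248  0.016]
 [ 0.68  -0.477  0.016]
 [ 0.387 -0.401  0.016]] [np.float64(0.221), np.float64(0.304), np.float64(0.233), np.float64(0.303)]
```

View pics/crop.png

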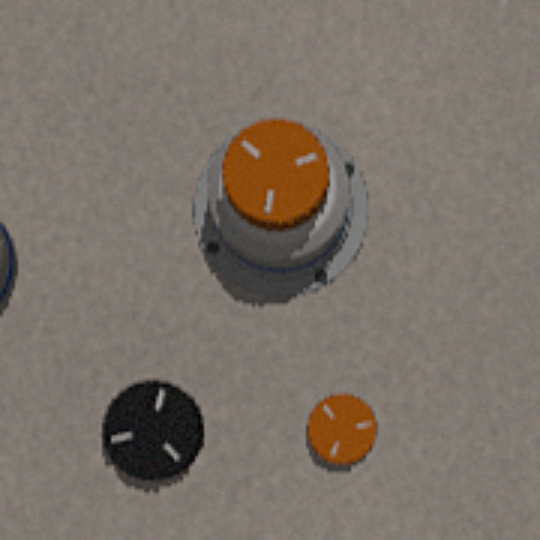

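The crop confirms the large orange cap on the holder tub, at crop (275,172), i.e. (292,257) in full; the loose orange one is clearly smaller. Its height-plane fix is about (0.528, 0.006), within reach. I'm moving above it.

Request:
{"op": "drive_tool", "data": {
  "increments": [
    [8.78,-3.4,-2.9,0,0,0,0],
    [8.78,-3.4,-2.9,0,0,0,0],
    [8.78,-3.4,-2.9,0,0,0,0],
    [8.78,-3.4,-2.9,0,0,0,0],
    [8.78,-3.4,-2.9,0,0,0,0],
    [8.78,-3.4,-2.9,0,0,0,0],
    [8.78,-3.4,-2.9,0,0,0,0]
  ],
  "grip_force": 10
}}

```text
t: 0.98
position: [0.3871, 0.2903, 0.2335]
tcp_rot: [0.204, 0.979, -0.0, -0.0]
force: [1.0, 0.7, 0.6]
grip_width: 0.996
finger_force: 0.0
```

Request:
{"op": "drive_tool", "data": {
  "increments": [
    [8.78,-3.4,-2.9,0,0,0,0],
    [8.78,-3.4,-2.9,0,0,0,0],
    [8.78,-3.4,-2.9,0,0,0,0],
    [8.78,-3.4,-2.9,0,0,0,0],
    [8.78,-3.4,-2.9,0,0,0,0],
    [8.78,-3.4,-2.9,0,0,0,0],
    [8.78,-3.4,-2.9,0,0,0,0],
    [8.78,0,0,0,0,0,10],
    [8.78,0,0,0,0,0,10],
    [8.78,0,0,0,0,0,0]
  ]
}}

```text
t: 2.22
position: [0.5237, 0.0107, 0.2333]
tcp_rot: [0.37, 0.929, -0.0, -0.0]
force: [0.3, -0.0, 0.9]
grip_width: 0.994
finger_force: 0.0
```

```bash
cat > st.py <<'E'
from rig import robot
import numpy as np
from scipy.spatial.transform import Rotation as R
o=robot.get_obs()
r=R.from_quat(o["tcp_rot"]).as_matrix()
print("t",round(o["t"],2),"q",o["joint_positions"].round(3),"p",o["position"].round(4),"F",o["force"].round(2),"M",o["ft_torque"].round(3),"ff",round(o["finger_force"],1),"w",round(o["grip_width"]*88,1))
print("x",r[:,0].round(3),"y",r[:,1].round(3),"z",r[:,2].round(3))
E
python3 st.py; python3 - <<'E'
from rig import robot
import cv2,numpy as np
d=robot.get_image("wrist"); cv2.imwrite("pics/w1.png",d["image"][:,:,::-1]); np.savez("pics/w1.npz",**d); print(d["K"].tolist(),d["pose"].round(3).tolist(),[k for k in d])
E
```

```text
t 2.23 q [-0.443  0.243  0.398  1.862 -0.107  1.058  0.809] p [0.5237 0.0107 0.2333] F [ 0.34 -0.05  0.89] M [ 0.025 -0.011  0.021] ff 0.0 w 87.5
x [-0.726  0.688  0.   ] y [ 0.688  0.726 -0.001] z [-0.001 -0.    -1.   ]
[[371.64829954431775, 0.0, 317.16179304129776], [0.0, 371.64829954431775, 239.67129519970672], [0.0, 0.0, 1.0]] [[0.688, -0.7, -0.193, 0.471], [0.726, 0.663, 0.184, 0.061], [-0.001, -0.267, 0.964, 0.384], [0.0, 0.0, 0.0, 1.0]] ['image', 'K', 'pose']
```

View pics/w1.png

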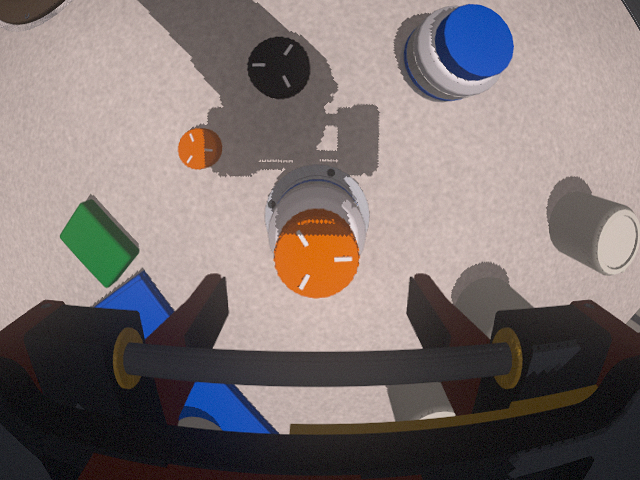

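The wrist view shows the orange cap's top, centred at about (317,256) between the fingers; the blue tub is off at (477,43).

```bash
cat >> h.py <<'E'
def fray(d,u,v):
    K,P=d["K"],d["pose"]; a,b=(u-K[0,2])/K[0,0],(v-K[1,2])/K[1,1]; t=np.hypot(a,b)+1e-9
    return P[:3,3],P[:3,:3]@np.array([np.sin(t)*a/t,-np.sin(t)*b/t,-np.cos(t)])
def fonz(d,u,v,z):
    o,r=fray(d,u,v); return o+r*(z-o[2])/r[2]
E
python3 - <<'E'
from h import *
d=dict(np.load("pics/w1.npz"))
m=cv2.inRange(cv2.cvtColor(d["image"],cv2.COLOR_RGB2HSV),(5,150,190),(20,255,255))
c=max(cv2.findContours(m,cv2.RETR_EXTERNAL,cv2.CHAIN_APPROX_NONE)[0],key=cv2.contourArea)
print(cv2.boundingRect(c))
# lower rim & sides of the top face: cast on z=.145 and fit circle
P=np.array([fonz(d,*p[0],.145)[:2] for p in c if p[0][1]>248])
A=np.c_[2*P,np.ones(len(P))]; s=np.linalg.lstsq(A,(P**2).sum(1),rcond=None)[0]
print(s[:2].round(4),"r",np.sqrt(s[2]+s[0]**2+s[1]**2).round(4))
d=dict(np.load("pics/top0.npz"))
c=blob(d["image"],(5,150,80),(20,255,255))[0]
P=np.array([onz(d,*p[0],.145)[:2] for p in c if p[0][1]<262])
A=np.c_[2*P,np.ones(len(P))]; s=np.linalg.lstsq(A,(P**2).sum(1),rcond=None)[0]
print("top",s[:2].round(4),"r",np.sqrt(s[2]+s[0]**2+s[1]**2).round(4))
E
```

```text
(274, 234, 86, 64)
[0.5281 0.0054] r 0.0283
top [0.5272 0.0052] r 0.0285
```

Request:
{"op": "drive_tool", "data": {
  "increments": [
    [8.78,0,0,0,0,0,10],
    [8.78,0,0,0,0,0,10],
    [8.78,0,0,0,0,0,10],
    [8.78,0,0,0,0,0,10],
    [8.78,0,0,0,0,0,0]
  ]
}}

```text
t: 2.9
position: [0.5238, 0.011, 0.2336]
tcp_rot: [0.664, 0.747, -0.0, -0.0]
force: [0.5, -0.4, -0.1]
grip_width: 1.0
finger_force: 0.0
```

```bash
python3 st.py
```

```text
t 2.9 q [-0.536  0.251  0.513  1.867 -0.14   1.059  0.149] p [0.5238 0.011  0.2336] F [ 0.47 -0.4  -0.11] M [-0.055  0.007  0.044] ff 0.0 w 88.0
x [-0.117  0.993 -0.   ] y [ 0.993  0.117 -0.   ] z [-0. -0. -1.]
```

Both views agree on (0.5277, 0.0053), and the radius matches. A +z turn lowers j7, so I'll wind j7 back to about -2 to leave room for one long counter-clockwise stroke.

Request:
{"op": "drive_tool", "data": {
  "increments": [
    [8.78,0,0,0,0,0,10],
    [8.78,0,0,0,0,0,10],
    [8.78,0,0,0,0,0,10],
    [8.78,0,0,0,0,0,10],
    [8.78,0,0,0,0,0,10],
    [8.78,0,0,0,0,0,10],
    [8.78,0,0,0,0,0,10],
    [8.78,0,0,0,0,0,10],
    [8.78,0,0,0,0,0,10],
    [8.78,0,0,0,0,0,10]
  ]
}}

```text
t: 4.15
position: [0.5238, 0.0108, 0.2336]
tcp_rot: [1.0, -0.03, -0.0, -0.0]
force: [0.9, 1.1, -0.3]
grip_width: 1.005
finger_force: 0.0
```

Request:
{"op": "drive_tool", "data": {
  "increments": [
    [8.78,0,0,0,0,0,10],
    [8.78,0,0,0,0,0,10],
    [8.78,0.6,0.37,2,0,0,0],
    [8.78,0,0,4,0,0,0],
    [8.78,0,0,0,0,0,0]
  ]
}}

```text
t: 4.78
position: [0.5261, 0.005, 0.1717]
tcp_rot: [0.979, -0.201, -0.002, 0.001]
force: [-0.0, -0.2, 1.3]
grip_width: 1.002
finger_force: 0.0
```

```bash
python3 st.py
```

```text
t 4.78 q [-0.777  0.413  0.88   1.944 -0.384  0.966 -1.689] p [0.5261 0.005  0.1717] F [-0.   -0.24  1.31] M [ 0.006  0.199 -0.031] ff 0.0 w 88.2
x [ 0.919 -0.395 -0.004] y [-0.395 -0.919  0.003] z [-0.005 -0.001 -1.   ]
```

Request:
{"op": "drive_tool", "data": {
  "increments": [
    [8.78,0.1,0,2,0,0,0],
    [8.78,0,0,2,0,0,0],
    [8.78,0,0,1,0,0,0],
    [8.78,0,0,0,0,0,0]
  ]
}}

```text
t: 5.28
position: [0.529, 0.0045, 0.1241]
tcp_rot: [0.979, -0.203, -0.0, -0.0]
force: [-0.4, 0.3, -0.7]
grip_width: 0.999
finger_force: 0.0
```

```bash
python3 st.py; python3 - <<'E'
from rig import robot
import cv2
d=robot.get_image("wrist"); cv2.imwrite("pics/w2.png",d["image"][:,:,::-1])
E
```

```text
t 5.28 q [-0.722  0.481  0.824  1.984 -0.46   0.872 -1.63 ] p [0.529  0.0045 0.1241] F [-0.43  0.33 -0.72] M [0.027 0.151 0.038] ff 0.0 w 87.9
x [ 0.917 -0.398 -0.   ] y [-0.398 -0.917 -0.   ] z [-0.  0. -1.]
```

View pics/w2.png

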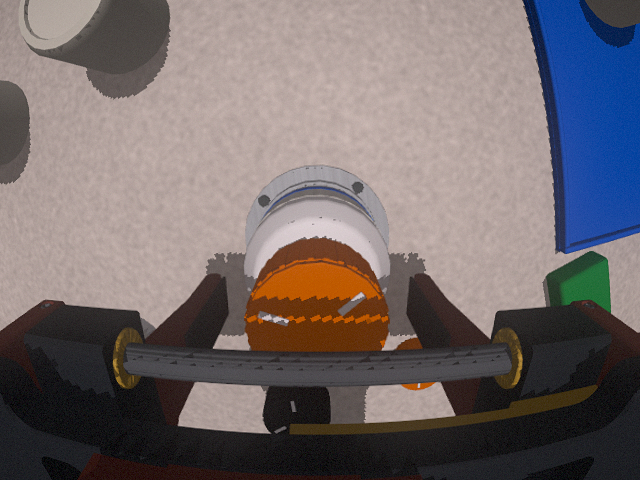

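The cap sits centred between the open fingers, at about (317,305). Closing now.

Request:
{"op": "drive_tool", "data": {
  "increments": [
    [6.5,0,0,0.2,0,0,0],
    [6.0,0,0,0,0,0,0],
    [5.5,0,0,0,0,0,0],
    [4.5,0,0,0,0,0,0],
    [4.0,0,0,0,0,0,0],
    [4.0,0,0,0,0,0,0]
  ],
  "grip_force": 45
}}

```text
t: 6.08
position: [0.5289, 0.0046, 0.1217]
tcp_rot: [0.979, -0.204, 0.0, -0.0]
force: [0.5, 0.1, 0.3]
grip_width: 0.659
finger_force: 45.0
```

```bash
python3 st.py
```

```text
t 6.08 q [-0.72   0.484  0.821  1.986 -0.463  0.867 -1.628] p [0.5289 0.0046 0.1217] F [0.49 0.12 0.32] M [0.157 0.102 0.052] ff 45.0 w 58.0
x [ 0.917 -0.399  0.   ] y [-0.399 -0.917 -0.   ] z [ 0.  0. -1.]
```

Request:
{"op": "drive_tool", "data": {
  "increments": [
    [4,0,0,0.2,0,0,0],
    [4,0,0,0.2,0,0,0],
    [4,0,0,0.1,0,0,0],
    [4,0,0,0,0,0,0],
    [4,0,0,0,0,0,0]
  ]
}}

```text
t: 6.7
position: [0.5292, 0.0046, 0.1172]
tcp_rot: [0.979, -0.204, 0.0, -0.0]
force: [-0.8, 1.7, 9.3]
grip_width: 0.657
finger_force: 45.0
```

```bash
python3 st.py
```

```text
t 6.7 q [-0.714  0.491  0.815  1.989 -0.471  0.858 -1.622] p [0.5292 0.0046 0.1172] F [-0.82  1.67  9.34] M [0.241 0.534 0.074] ff 45.0 w 57.8
x [ 0.917 -0.399  0.   ] y [-0.399 -0.917 -0.001] z [ 0.001  0.001 -1.   ]
```

Request:
{"op": "drive_tool", "data": {
  "increments": [
    [4,0,0,0.2,0,0,0],
    [4,0,0,0.1,0,0,0],
    [4,0,0,0,0,0,0],
    [4,0,0,0,0,0,0]
  ]
}}

```text
t: 7.2
position: [0.5293, 0.0046, 0.1148]
tcp_rot: [0.979, -0.204, 0.0, -0.001]
force: [-3.3, 1.8, 15.6]
grip_width: 0.659
finger_force: 45.0
```

```bash
python3 st.py
```

```text
t 7.2 q [-0.711  0.494  0.811  1.991 -0.476  0.853 -1.618] p [0.5293 0.0046 0.1148] F [-3.32  1.82 15.59] M [ 0.337  1.004 -0.009] ff 45.0 w 58.0
x [ 0.917 -0.399  0.   ] y [-0.399 -0.917 -0.002] z [ 0.001  0.001 -1.   ]
```

Request:
{"op": "drive_tool", "data": {
  "increments": [
    [4,-0.1,0,0,0,0,-4],
    [4,0,0,0,0,0,-5],
    [4,0,0,0,0,0,-5],
    [4,0,0,0,0,0,-5],
    [4,0,0,0,0,0,-5]
  ]
}}

```text
t: 7.82
position: [0.5293, 0.0048, 0.1148]
tcp_rot: [1.0, 0.005, 0.002, -0.0]
force: [0.1, 0.7, 11.4]
grip_width: 0.656
finger_force: 45.0
```

```bash
python3 st.py
```

```text
t 7.83 q [-0.635  0.459  0.698  1.988 -0.397  0.829 -1.275] p [0.5293 0.0048 0.1148] F [ 0.08  0.68 11.44] M [ 0.081  0.177 -0.064] ff 45.0 w 57.8
x [1.    0.011 0.003] y [ 0.011 -1.    -0.001] z [ 0.003  0.001 -1.   ]
```

Request:
{"op": "drive_tool", "data": {
  "increments": [
    [4,0,0,0.15,0,0,0],
    [4,0,0,0,0,0,-5],
    [4,0,0,0,0,0,-5],
    [4,0,0,0,0,0,-5],
    [4,0,0,0,0,0,-5]
  ]
}}

```text
t: 8.45
position: [0.5305, 0.0049, 0.1147]
tcp_rot: [0.984, 0.179, 0.003, -0.0]
force: [-2.3, 2.0, 22.3]
grip_width: 0.661
finger_force: 45.0
```

```bash
python3 st.py
```

```text
t 8.45 q [-0.567  0.437  0.604  1.984 -0.339  0.814 -0.983] p [0.5305 0.0049 0.1147] F [-2.31  2.01 22.29] M [ 0.206  0.475 -0.061] ff 45.0 w 58.2
x [0.936 0.352 0.006] y [ 0.352 -0.936  0.001] z [ 0.006  0.001 -1.   ]
```

Request:
{"op": "drive_tool", "data": {
  "increments": [
    [4,-0.08,-0.03,-0.06,0,0,-5],
    [4,0,0,0,0,0,-5],
    [4,0,0,0,0,0,-5],
    [4,0,0,0,0,0,-5]
  ]
}}

```text
t: 8.95
position: [0.5296, 0.0049, 0.1147]
tcp_rot: [0.938, 0.347, 0.003, 0.001]
force: [0.3, -0.1, 15.6]
grip_width: 0.657
finger_force: 45.0
```

```bash
python3 st.py
```

```text
t 8.95 q [-0.502  0.419  0.514  1.982 -0.283  0.804 -0.69 ] p [0.5296 0.0049 0.1147] F [ 0.3  -0.08 15.64] M [ 0.077  0.072 -0.079] ff 45.0 w 57.8
x [0.759 0.651 0.005] y [ 0.651 -0.759  0.003] z [ 0.005  0.001 -1.   ]
```

Request:
{"op": "drive_tool", "data": {
  "increments": [
    [4,0,0,0,0,0,-4],
    [4,0,0,0,0,0,-4],
    [4,0,0,0,0,0,-4]
  ]
}}

```text
t: 9.32
position: [0.5296, 0.0049, 0.1148]
tcp_rot: [0.897, 0.443, 0.003, 0.001]
force: [0.6, 0.7, 16.6]
grip_width: 0.659
finger_force: 45.0
```

```bash
python3 st.py
```

```text
t 9.32 q [-0.461  0.411  0.46   1.98  -0.251  0.8   -0.512] p [0.5296 0.0049 0.1148] F [ 0.58  0.74 16.59] M [ 0.06   0.082 -0.129] ff 45.0 w 58.0
x [0.608 0.794 0.004] y [ 0.794 -0.608  0.004] z [ 0.005  0.001 -1.   ]
```

Request:
{"op": "drive_tool", "data": {
  "increments": [
    [4,0,0,0,0,0,-3],
    [4,0,0,0,0,0,-3],
    [4,0,0,0,0,0,-3]
  ]
}}

```text
t: 9.7
position: [0.5289, 0.0052, 0.1147]
tcp_rot: [0.859, 0.512, 0.002, 0.0]
force: [-2.5, 2.2, 17.7]
grip_width: 0.659
finger_force: 45.0
```

```bash
python3 st.py
```

```text
t 9.7 q [-0.432  0.406  0.421  1.978 -0.229  0.799 -0.378] p [0.5289 0.0052 0.1147] F [-2.45  2.23 17.67] M [ 0.271  0.639 -0.26 ] ff 45.0 w 58.0
x [0.477 0.879 0.003] y [ 0.879 -0.477  0.003] z [ 0.004  0.001 -1.   ]
```

Request:
{"op": "drive_tool", "data": {
  "increments": [
    [4,0,0,0,0,0,0],
    [4,0,0,0,0,0,0]
  ]
}}

```text
t: 9.95
position: [0.5289, 0.0052, 0.1147]
tcp_rot: [0.86, 0.511, 0.002, 0.0]
force: [-2.2, 1.3, 17.8]
grip_width: 0.662
finger_force: 45.0
```

```bash
python3 st.py
```

```text
t 9.95 q [-0.432  0.406  0.421  1.978 -0.229  0.799 -0.379] p [0.5289 0.0052 0.1147] F [-2.18  1.3  17.8 ] M [ 0.306  0.494 -0.13 ] ff 45.0 w 58.2
x [0.478 0.878 0.003] y [ 0.878 -0.478  0.003] z [ 0.004  0.002 -1.   ]
```

Request:
{"op": "drive_tool", "data": {
  "increments": [
    [4,0,0,0,0,0,-1],
    [4,0,0,0,0,0,0]
  ]
}}

```text
t: 10.2
position: [0.5289, 0.0052, 0.1147]
tcp_rot: [0.855, 0.518, 0.002, 0.0]
force: [-2.0, 2.1, 18.9]
grip_width: 0.657
finger_force: 45.0
```

```bash
python3 st.py
```

```text
t 10.2 q [-0.428  0.405  0.417  1.978 -0.227  0.798 -0.364] p [0.5289 0.0052 0.1147] F [-2.05  2.08 18.86] M [ 0.373  0.553 -0.333] ff 45.0 w 57.8
x [0.463 0.886 0.003] y [ 0.886 -0.463  0.003] z [ 0.004  0.002 -1.   ]
```

Request:
{"op": "drive_tool", "data": {
  "increments": [
    [4,0,0,-0.25,0,0,0],
    [4,0,0,-0.3,0,0,0],
    [4,0,0,-0.25,0,0,0],
    [4,0,0,-0.1,0,0,0],
    [4,0,0,0,0,0,0],
    [4,0,0,0,0,0,0]
  ]
}}

```text
t: 10.95
position: [0.528, 0.0049, 0.1222]
tcp_rot: [0.855, 0.519, 0.001, 0.001]
force: [5.6, 0.7, 5.6]
grip_width: 0.665
finger_force: 45.0
```

```bash
python3 st.py
```

```text
t 10.95 q [-0.434  0.394  0.422  1.973 -0.217  0.816 -0.371] p [0.528  0.0049 0.1222] F [5.58 0.75 5.64] M [ 0.111 -1.033 -0.004] ff 45.0 w 58.5
x [0.462 0.887 0.001] y [ 0.887 -0.462  0.002] z [ 0.002 -0.    -1.   ]
```

Request:
{"op": "drive_tool", "data": {
  "increments": [
    [4,0.05,0.09,-0.15,0,0,0],
    [4,0,0,-0.15,0,0,0],
    [4,0,0,-0.1,0,0,0],
    [4,0,0,0,0,0,0]
  ]
}}

```text
t: 11.45
position: [0.5272, 0.0048, 0.1253]
tcp_rot: [0.855, 0.519, -0.001, -0.0]
force: [1.4, -0.2, -2.2]
grip_width: 0.656
finger_force: 45.0
```

```bash
python3 st.py
```

```text
t 11.45 q [-0.436  0.391  0.424  1.969 -0.214  0.827 -0.374] p [0.5272 0.0048 0.1253] F [ 1.4  -0.23 -2.16] M [-0.033 -0.181  0.003] ff 45.0 w 57.8
x [ 0.462  0.887 -0.001] y [ 0.887 -0.462 -0.001] z [-0.002 -0.    -1.   ]
```

Request:
{"op": "drive_tool", "data": {
  "increments": [
    [4,0,0,-0.1,0,0,0],
    [4,0,0,-0.1,0,0,0],
    [4,0,0,0,0,0,0]
  ]
}}

```text
t: 11.82
position: [0.5277, 0.0049, 0.1277]
tcp_rot: [0.855, 0.518, -0.0, -0.0]
force: [-0.1, 0.6, -2.1]
grip_width: 0.66
finger_force: 45.0
```

```bash
python3 st.py
```

```text
t 11.82 q [-0.437  0.387  0.425  1.967 -0.213  0.831 -0.376] p [0.5277 0.0049 0.1277] F [-0.09  0.56 -2.09] M [-0.079  0.033 -0.027] ff 45.0 w 58.1
x [ 0.462  0.887 -0.   ] y [ 0.887 -0.462 -0.001] z [-0.001  0.    -1.   ]
```

The cap lifts at a steady 2 N, so it is free. Raising it clear.

Request:
{"op": "drive_tool", "data": {
  "increments": [
    [4,0,0,-0.5,0,0,0],
    [4,0,0,-1,0,0,0],
    [4,0,0,-2,0,0,0],
    [4,0,0,-2.5,0,0,0],
    [4,0,0,-2,0,0,0],
    [4,0,0,0,0,0,0],
    [4,0,0,0,0,0,0]
  ]
}}

```text
t: 12.7
position: [0.5277, 0.005, 0.2074]
tcp_rot: [0.855, 0.519, -0.0, -0.0]
force: [0.0, 0.0, 0.0]
grip_width: 0.657
finger_force: 45.0
```

```bash
python3 st.py; python3 - <<'E'
from rig import robot
from h import *
d=robot.get_image("scene"); cv2.imwrite("pics/s3.png",cv2.resize(d["image"][100:350,100:480,::-1],None,fx=2,fy=2))
d=dict(np.load("pics/top0.npz"))
for z,L in ((.016,[(422,168),(399,320),(518,340),(536,186)]),):
    for p in L: print(p,onz(d,*p,z).round(3))
print("mug top",onz(d,485,193,.093).round(3))
E
```

```text
t 12.7 q [-0.475  0.284  0.46   1.888 -0.148  1.004 -0.432] p [0.5277 0.005  0.2074] F [0.02 0.02 0.04] M [-0.003  0.113 -0.008] ff 45.0 w 57.8
x [ 0.462  0.887 -0.   ] y [ 0.887 -0.462 -0.   ] z [-0.  0. -1.]
(422, 168) [ 0.72  -0.246  0.016]
(399, 320) [ 0.429 -0.187  0.016]
(518, 340) [ 0.389 -0.402  0.016]
(536, 186) [ 0.68  -0.463  0.016]
mug top [ 0.646 -0.34   0.093]
```

View pics/s3.png

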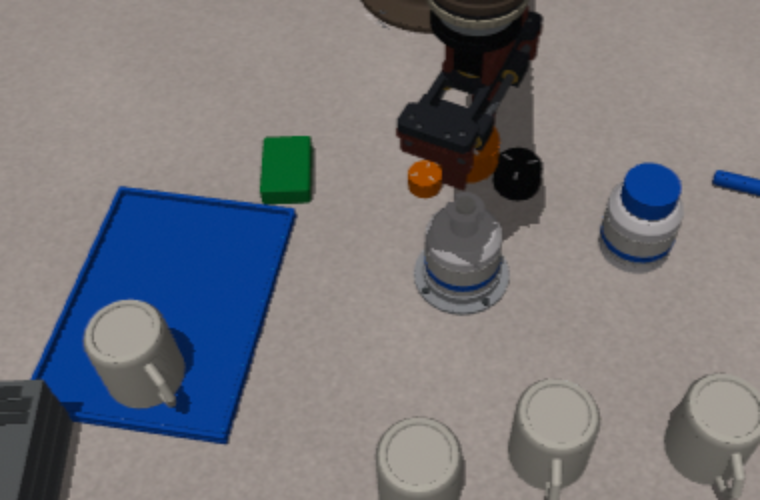

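The cap is off: the bare neck shows at crop (465,215), and the cap is in the gripper at (480,150). The tray corners give tray_spot of about (0.481, -0.309), with sides of 0.297 by 0.220 as they should be. The mug centre is about 0.17 m from it.

Request:
{"op": "drive_tool", "data": {
  "increments": [
    [4,-3.75,1.3,0,0,0,0],
    [4,-3.75,1.3,0,0,0,0],
    [4,-3.75,1.3,0,0,0,0],
    [4,-3.75,1.3,0,0,0,0],
    [4,-3.75,1.3,0,0,0,0],
    [4,-3.75,1.3,0,0,0,0],
    [4,-3.75,1.3,0,0,0,0],
    [4,-3.75,1.3,0,0,0,0]
  ]
}}

```text
t: 13.75
position: [0.4809, -0.3101, 0.2067]
tcp_rot: [0.855, 0.519, -0.0, -0.001]
force: [-0.2, 0.3, -0.2]
grip_width: 0.659
finger_force: 45.0
```

Request:
{"op": "drive_tool", "data": {
  "increments": [
    [4,0,0,0,0,0,9.25],
    [4,0,0,0,0,0,9.25],
    [4,0,0,0,0,0,9.25],
    [4,0,0,0,0,0,9.25],
    [4,0,0,0,0,0,9.25],
    [4,0,0,0,0,0,9.25],
    [4,0,0,0,0,0,9.25],
    [4,0,0,0,0,0,9.25],
    [4,0,0,0,0,0,0]
  ]
}}

```text
t: 14.88
position: [0.4813, -0.3089, 0.2068]
tcp_rot: [0.995, -0.1, -0.001, 0.0]
force: [0.3, -0.2, -0.1]
grip_width: 0.661
finger_force: 45.0
```

```bash
python3 st.py; python3 - <<'E'
from rig import robot
import cv2
d=robot.get_image("wrist"); cv2.imwrite("pics/w4.png",d["image"][:,:,::-1])
E
```

```text
t 14.88 q [-0.163  0.454  0.887  1.801 -0.395  1.077 -0.904] p [ 0.4813 -0.3089  0.2068] F [ 0.3  -0.19 -0.08] M [0.023 0.159 0.034] ff 45.0 w 58.2
x [ 0.98  -0.199 -0.002] y [-0.199 -0.98   0.   ] z [-0.002 -0.    -1.   ]
```

View pics/w4.png

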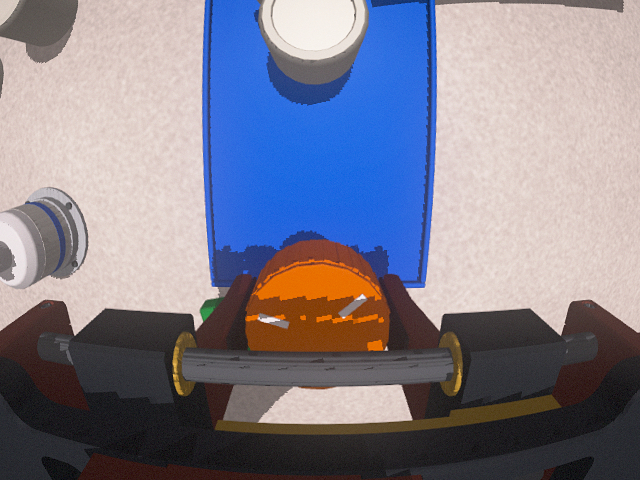

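The wrist view shows the cap held upright at (317,310). It is centred across the tray, whose edges lie at columns 210 to 430, with the mug well ahead at (315,25). Descending.

Request:
{"op": "drive_tool", "data": {
  "increments": [
    [4,0,0,3,0,0,0],
    [4,0,0,4,0,0,0],
    [4,0,0,4,0,0,0],
    [4,0,0,3,0,0,0],
    [4,0,0,2,0,0,0],
    [4,0,0,1,0,0,0],
    [4,0,0,0.7,0,0,0],
    [4,0,0,0,0,0,0],
    [4,0,0,0,0,0,0]
  ]
}}

```text
t: 16.05
position: [0.4821, -0.3094, 0.0315]
tcp_rot: [0.995, -0.1, 0.001, 0.0]
force: [-0.2, 0.5, -0.8]
grip_width: 0.662
finger_force: 45.0
```

```bash
python3 st.py
```

```text
t 16.05 q [-0.011  0.676  0.693  1.932 -0.621  0.758 -0.729] p [ 0.4821 -0.3094  0.0315] F [-0.21  0.49 -0.81] M [0.041 0.16  0.008] ff 45.0 w 58.3
x [ 0.98  -0.2    0.001] y [-0.2  -0.98  0.  ] z [ 0.001 -0.    -1.   ]
```

Request:
{"op": "drive_tool", "data": {
  "increments": [
    [4,0,0,0.5,0,0,0],
    [4,0,0,0.3,0,0,0],
    [4,0,0,0.2,0,0,0],
    [4,0,0,0.2,0,0,0],
    [4,0,0,0,0,0,0],
    [4,0,0,0,0,0,0]
  ]
}}

```text
t: 16.8
position: [0.4816, -0.3092, 0.0188]
tcp_rot: [0.995, -0.101, 0.0, 0.0]
force: [0.1, -0.4, 0.0]
grip_width: 0.658
finger_force: 45.0
```

```bash
python3 st.py
```

```text
t 16.8 q [ 1.000e-03  6.930e-01  6.760e-01  1.936e+00 -6.370e-01  7.370e-01
 -7.170e-01] p [ 0.4816 -0.3092  0.0188] F [ 0.08 -0.43  0.03] M [ 0.05   0.176 -0.017] ff 45.0 w 57.9
x [ 0.98 -0.2   0.  ] y [-0.2  -0.98  0.  ] z [ 0. -0. -1.]
```

Request:
{"op": "drive_tool", "data": {
  "increments": [
    [4,0,0,0.1,0,0,0],
    [4,0,0,0.05,0,0,0],
    [4,0,0,0,0,0,0]
  ],
  "grip_force": 15
}}

```text
t: 17.18
position: [0.4817, -0.3092, 0.0175]
tcp_rot: [0.995, -0.101, 0.0, -0.0]
force: [-0.6, 0.8, 4.3]
grip_width: 0.663
finger_force: 17.1
```

```bash
python3 st.py
```

```text
t 17.18 q [ 0.003  0.695  0.674  1.936 -0.639  0.735 -0.715] p [ 0.4817 -0.3092  0.0175] F [-0.56  0.8   4.33] M [ 0.168  0.336 -0.023] ff 17.1 w 58.3
x [ 0.98 -0.2   0.  ] y [-0.2  -0.98 -0.  ] z [ 0.  0. -1.]
```

Contact is felt at 4 N. Opening and backing straight up.

Request:
{"op": "drive_tool", "data": {
  "increments": [
    [5.7,0,0,-0.03,0,0,0],
    [6.2,0,0,0,0,0,0],
    [7.2,0,0,0,0,0,0],
    [8.2,0,0,0,0,0,0],
    [8.7,0,0,0,0,0,0],
    [8.7,0,0,0,0,0,0]
  ],
  "grip_force": 5
}}

```text
t: 17.92
position: [0.4816, -0.3092, 0.0175]
tcp_rot: [0.995, -0.101, -0.0, 0.0]
force: [0.9, 0.3, 1.0]
grip_width: 0.989
finger_force: 0.4
```

```bash
python3 st.py
```

```text
t 17.93 q [ 0.002  0.695  0.674  1.936 -0.639  0.735 -0.715] p [ 0.4816 -0.3092  0.0175] F [0.94 0.28 0.98] M [0.151 0.116 0.056] ff 0.4 w 87.0
x [ 0.98 -0.2  -0.  ] y [-0.2  -0.98  0.  ] z [-0. -0. -1.]
```

Request:
{"op": "drive_tool", "data": {
  "increments": [
    [8.7,0,0,-0.5,0,0,0],
    [8.7,0,0,-1.5,0,0,0],
    [8.7,0,0,-3,0,0,0],
    [8.7,0,0,-5,0,0,0],
    [8.7,0,0,-5,0,0,0],
    [8.7,0,0,-3,0,0,0],
    [8.7,0,0,0,0,0,0],
    [8.7,0,0,0,0,0,0]
  ]
}}

```text
t: 18.92
position: [0.4813, -0.3087, 0.1973]
tcp_rot: [0.995, -0.1, -0.0, -0.0]
force: [-0.2, 0.7, -1.1]
grip_width: 0.992
finger_force: 0.0
```

```bash
python3 st.py; python3 - <<'E'
from rig import robot
from h import *
d=robot.get_image("wrist"); cv2.imwrite("pics/w5.png",d["image"][:,:,::-1])
c=blob(d["image"],(5,150,190),(20,255,255))[0]; (u,v),r=cv2.minEnclosingCircle(c); print(u,v,r,fonz(d,u,v,.039).round(3))
E
```

```text
t 18.93 q [-0.158  0.466  0.884  1.813 -0.41   1.059 -0.892] p [ 0.4813 -0.3087  0.1973] F [-0.22  0.67 -1.1 ] M [0.05  0.161 0.006] ff 0.0 w 87.3
x [ 0.98 -0.2  -0.  ] y [-0.2   -0.98  -0.001] z [-0.     0.001 -1.   ]
317.39691162109375 223.84307861328125 33.85933303833008 [ 0.483 -0.309  0.039]
```

View pics/w5.png

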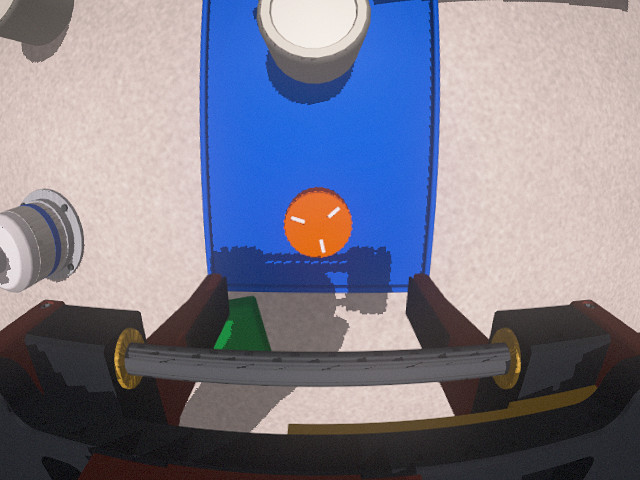

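The cap stands upright on the tray's clear half at (317,224), which is (0.483, -0.309), about 2 mm from the target. The gripper is clear of it, so I'm handing in.

```bash
python3 -c "
from rig import robot
print(robot.finish_job())"
```

```text
the job is handed in; nothing more can be done
None
```

The orange cap came off the tub without forcing the stop and now stands upright about 2 mm from the middle of the blue tray's clear half; the gripper is clear and the job was handed in at about 19 s, though no verdict was shown.

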